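# Loosen a stuck jar lid in the ratchet clamp

## Task

The lid of the amber jar standing in the bench clamp is stuck. Pump the clamp's blue trigger until its ratchet jaw holds the jar firmly in the V block without crushing it, and let the trigger go; then turn the white lid about 60 degrees anticlockwise (seen from above) to break it loose while the clamp holds the jar. Last, press the red release so that the jaw springs all the way back, and leave the jar standing free in the clamp with its lid on; do not push the jaw by hand or disturb the things beside the clamp.

Things in the scene. Friction and masses are not known exactly. Their poses are not given: they have to be found in the camera images.
- clamp: Bench-mounted ratchet clamp, fixed, grey; base plate 338 x 96 mm, its top 12 mm above the bench. Origin on the bench; +x is the way the jaw advances, along the middle of the base, z up; the base reaches from x = -183 to +155 mm. A toothed steel ram runs at z = 35 mm through a housing 30 mm wide, 56 mm high, x = -146 to -10 mm (105 mm high at the trigger's pivot, x = -34 mm).
- v_block: Fixed jaw: grey block with two rubber-faced pads forming a V that opens to -x, 12 to 54 mm above the bench (bolt heads to 58), bolted at a different place along the base each time. Origin on the bench under the place of the jar's axis in the V (a clamped jar may rest up to 4 mm off it); axes as the clamp's.
- jaw: Moving jaw: ram, head and sprung rubber-faced pad 40 mm wide, 16 to 54 mm above the bench, pushing the jar to the clamp's +x. The ratchet keeps whole teeth (6 mm); when released a light spring (3 to 4 N) pulls it back. The pad yields 1 mm per 2.6 N (18 mm at most): each tooth gained on the jar adds 16 N. 15 to 35 N is a firm grip (under 10 N is too loose); over 45 N crushes the jar.
- pad_face (a point): Centre of the rubber face of the jaw's pad. In the clamp's frame it is at x = +33 mm, z = 35 mm when the jaw is fully back; it starts 0 to 12 mm ahead of that.
- trigger (a joint): Angle of the blue pump trigger: 0 at rest (raised), 0.66 rad down on its stop; hinge across the clamp at x = -34, z = 87 mm of its frame. A full press moves the jaw 3 teeth (18 mm) after some idle travel; let go, it springs up. A free stroke takes 2 to 5 N on the thumb pad; on a clamped jar the press is about 5 N + 0.45 x squeeze: stop at 17 to 19 N, wherever in the stroke that comes.
- trigger_pad (a point): Middle of the ribbed thumb pad on top of the trigger's end (26 mm wide, 36 mm along the handle): at rest 74 mm to -x of the pivot, 135 mm above the bench, sloping up away from the jar by 0.5 rad. A full press takes it down an arc of 88 mm radius about the pivot, 56 mm lower and 13 mm further to -x.
- release (a joint): Angle of the release lever, rad: about 0 at rest with its pawl in a tooth, 0.27 fully pressed. It frees the jaw at about 0.15 or more.
- release_pad (a point): Middle of the top of the red release tab (22 mm along the clamp, 26 mm wide) at the clamp's rear end, about 65 mm above the bench, 168 mm to -x of the clamp's origin. Pressing it straight down by 8 to 10 mm frees the jaw; it takes 2 N with the jaw free and 5 to 14 N with a jar clamped.
- jar: Amber wide-mouth jar, 58 mm body diameter, about 170 to 340 g, paper band with a green line, standing loose on the base between the jaws. Origin at the centre of its underside, z up. It stands 4 to 10 mm short of the V at the start, up to 3 mm to one side.
- lid_top (a point): Centre of the top of the jar's white ribbed screw lid: 54 mm diameter (56 over the ribs), 24 mm tall, its top 84 mm above the jar's underside (96 mm above the bench).
- lid (a joint): Turn of the lid on the jar, rad, 0 = tight, growing anticlockwise seen from above, up to 2.2. It takes a steady 0.35 N m to turn; it does not rise noticeably. If the jar is not clamped the jar simply turns along.
- tablet_bottle: Bystander: white tablet bottle with a green band, 38 mm diameter, 68 mm tall, standing beside the clamp. Origin at the centre of its underside.
- cup_stack: Bystander: stack of clear dose cups, 46 mm diameter, 58 mm tall, standing beside the clamp. Origin at the centre of its underside.
- tape: Bystander: roll of clear tape, 53 mm diameter, 18 mm high, lying beside the clamp. Origin at the centre of its underside.
There are look-alikes about, which are no part of the job. Leave any pink or purple look-alike of the jar alone.

How it is judged:
By the outcome, as a careful person would: the job done as asked, in the order asked, and still so for the second after the job is handed in, with the robot touching nothing.
It also fails if it takes over 58 s, if anything falls off the work surface, if the arm or the gripper's body presses on something with over 40 N, if the wrist force passes 120 N, or if a joint passes its speed limit or range.

## Robot

A 7-joint arm with a two-finger parallel gripper is mounted at the origin on a cart in front of the work surface, level with it; the furniture and walls round the work are solid. World frame = base frame: x ahead of the robot, y to its left, z up, the work surface at z = 0. Lengths are in m, angles in rad, forces in N, time in s.
With the tool pointing down it reaches from about 0.35 to 0.9 m from the base axis. Payload 19.9 kg.
Tool frame: the origin (TCP) lies at the very end of the fingers, on their centre line; the grasp point (between the pads) lies 19 mm behind it; z points along the fingers, y is the direction in which the jaws open and shut (so a half turn about z gives the same grasp; the last joint's range is limited). The gripper opens to 85 mm and grips with 20 to 120 N. Pads are 22 mm wide; open, the fingers measure 114 mm over their backs; the gripper's body (76 mm by 85 mm) begins 54 mm behind the grasp point. The pads swing forward as they close: fully open they stand 13 mm farther back than shut.
Start: joints at [1.244, 0.417, -0.01, 1.614, 0.005, 1.111, -0.053], TCP at [0.176, -0.6, 0.231] pointing down, gripper open.
Joint ranges: [-2.81, 2.81], [-0.39, 2.02], [-1.27, 1.25], [0.06, 2.57], [-1.19, 4.33], [0.19, 2], [-2.82, 2.82]. Speed limits (rad/s): [1.89, 1.89, 2.39, 2.39, 3.01, 3.01, 3.01].

## Interface

Orientations are given as [roll, pitch, yaw] about the fixed x, y, z axes, in that order (R = Rz(yaw) Ry(pitch) Rx(roll)).
In Python, from station import readout, vision, manip gives the robot as it stands. The module is installed in compiled form; this text tells all that it offers.
- The arm moves only by the tool play_rows, never from a script. Its arguments are lists of equal length, an entry for each row: "xyz": the shift along the tool's x, y, z in m, a list of three; "rotation": the turn, a rotation vector about the tool's x, y, z in rad, a list of three; "jaw": the finger opening in m, from 0 to 0.0854. A call has exactly 10 rows; each row shifts and turns the commanded pose from where the row before left it, along the tool's axes as they then stand; what a row does not reach is not made up. A row lasts 1/12 s, in which the tool goes at most 41.7 mm and 7.16 degrees, less where a joint would pass 70% of its speed; a pose out of reach is approached as far as the arm can. A call is refused whole if a number of a shift passes 0.0417 or a number of a turn 0.125, either way. A call with a gripper value outside its range is refused whole. The fingers move at their own pace and stop on an object; "force" is the grip in N (left out, the last holds). Time passes only in rows, so rows that do not move let the fingers close, or fill a call up. It gives the time, the measured TCP pose, the force and the opening at its end, in the units of the state.
- readout.sense(): the state, without advancing time (a new reading comes with each control period).
- vision.capture(name): name is "side" or "top" or "wrist"; returns a dict with "pixels" (400x640x3 uint8, red, green, blue), "fx", "fy", "cx", "cy" (pixels), "D" ([k1, k2, p1, p2, k3] as OpenCV has them; the pictures are not rectified), "rvec" (rotation vector, rad) and "tvec" (3), from world to camera coordinates, as OpenCV has them. Camera axes: x right, y down, z forward; pixel columns grow to the right and rows downward; lengths in m; the calibration is good to about 2 mm. A picture is of the moment at which its call begins. There is no depth.
- manip.finish_job(): hands the job in, once; it reports no verdict.
The state is a dict: "time": time; "joint_pos": joint angles; "dq": joint speeds; "tau": joint torques, N m; "tcp_pos": TCP position; "orientation": TCP orientation; "force": force on the tool from outside, world axes, zero at the start; "moment": the same for the moment, N m; "grip_width": finger opening in m.
Only numpy, scipy, OpenCV 4.12 (cv2) and the standard library are available. Lean on these libraries where they do the work, as an engineer would, in place of code of your own. Each camera call takes 0.05 s, during which the arm holds its last target. There are 200 camera calls.

## Working session

There is one attempt and no reset: what is moved stays moved. The work goes in short steps, Python scripts to look and compute and a tool call to move; the robot and the scene stay as the last step left them, time stands still between calls to the robot, and variables do not carry over. Pictures are saved under pics/ and viewed, about 8 in all and at most 12, crops included, and the job is handed in when it is done.

Besides the shell and the picture viewer there is one more tool, called after ">>>" by a JSON object that holds its "api" and its "payload", one argument or row to a line. play_rows: Moves the arm, as the interface text tells. Its arguments: {"type":"object","properties":{"xyz":{"type":"array"},"rotation":{"type":"array"},"jaw":{"type":"array"},"force":{"type":"number"}},"required":["xyz","rotation","jaw"]}

```bash
mkdir -p pics
cat > h.py <<'E'
import numpy as np, cv2
from scipy.spatial.transform import Rotation as R
from station import readout, vision, manip
def cap(n):
    c=vision.capture(n); np.savez(f'{n}.npz',**c); return c
def K(c): return np.array([[c['fx'],0,c['cx']],[0,c['fy'],c['cy']],[0,0,1.]])
def ray(c,uv,z):
    p=cv2.undistortPoints(np.array([[uv]],float),K(c),np.array(c['D'],float))[0,0]
    Rm=cv2.Rodrigues(np.array(c['rvec'],float))[0]; t=np.array(c['tvec'],float).ravel()
    o=-Rm.T@t; d=Rm.T@np.array([p[0],p[1],1]); return o+d*(z-o[2])/d[2]
def proj(c,P):
    return cv2.projectPoints(np.array(P,float).reshape(-1,3),np.array(c['rvec'],float),np.array(c['tvec'],float),K(c),np.array(c['D'],float))[0][:,0]
def save(img,name): cv2.imwrite('pics/'+name,np.ascontiguousarray(img[...,::-1]))
E
python3 - <<'E'
from h import *
print(readout.sense())
for n in ('top','side'):
    c=cap(n); save(c['pixels'],n+'0.png')
    Rm=cv2.Rodrigues(np.array(c['rvec'],float))[0]; print(n,-Rm.T@np.array(c['tvec']).ravel(),c['fx'])
E
```

```text
{'time': 0.0, 'joint_pos': array([ 1.24349889,  0.41798487, -0.01029977,  1.61419047,  0.00466071,
        1.1106777 , -0.05300247]), 'dq': array([-2.49211670e-04,  1.84318979e-04,  4.19664079e-04,  4.69439823e-05,
        4.78121425e-04, -1.07467957e-03, -1.33524845e-04]), 'tau': array([ 1.06805233e-03, -8.64448142e+01,  6.79358058e-01, -4.34910715e+01,
        1.91328744e-02,  7.31179651e-03,  1.41849114e-06]), 'tcp_pos': array([ 0.17610074, -0.59931158,  0.23064662]), 'orientation': array([-3.14035764e+00,  5.81195638e-05,  2.85782897e-01]), 'force': array([-0.488767  , -1.00453506, -0.06949854]), 'moment': array([-0.03457817, -0.02629203,  0.01052894]), 'grip_width': 0.0854390471951793}
top [ 0.52292559 -0.03201696  1.10760046] 451.196206635756
side [0.17280216 0.65099725 0.7983161 ] 422.01747271794454
```

View pics/top0.png

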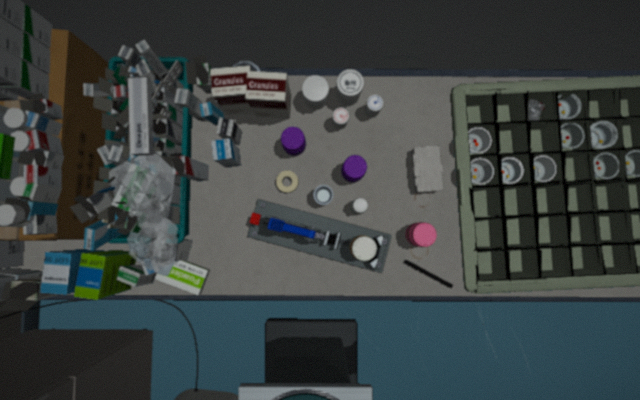

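View pics/side0.png

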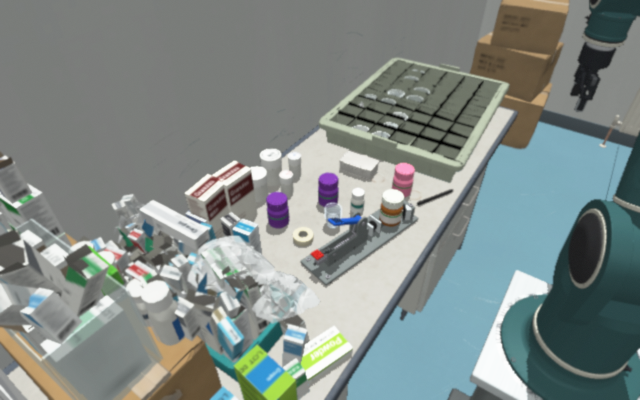

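Both views show the clamp (top image about (248–390, 200–270)). The red release is at its left end near (254,218), and the amber jar's white lid is near (364,249). I'll enlarge this area.

Run:
```python
from h import *
a=np.load('top.npz'); s=np.load('side.npz')
f=lambda i,x,y,w,h,k: cv2.convertScaleAbs(cv2.resize(i[y:y+h,x:x+w],None,fx=k,fy=k,interpolation=cv2.INTER_CUBIC),alpha=1.5)
save(f(a['pixels'],235,170,160,110,5),'topc.png')
save(f(s['pixels'],290,155,160,130,5)[:600],'sidec.png')
```

```text
(no output)
```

View pics/topc.png

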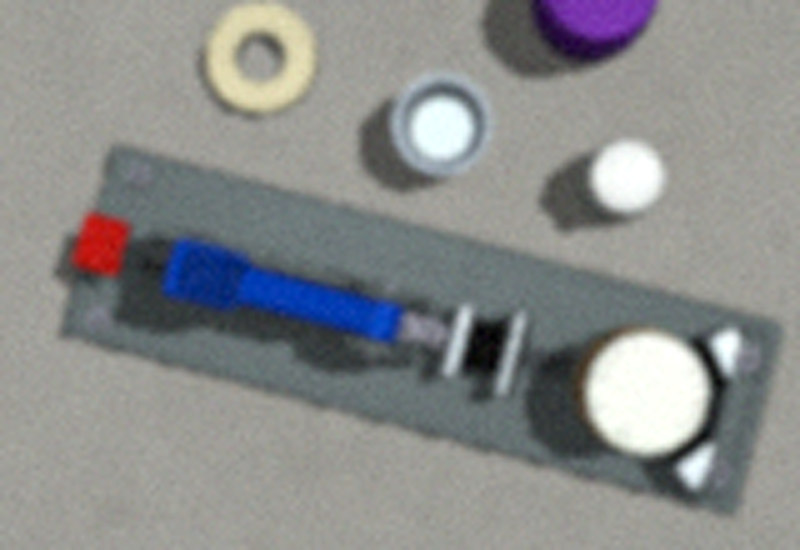

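View pics/sidec.png

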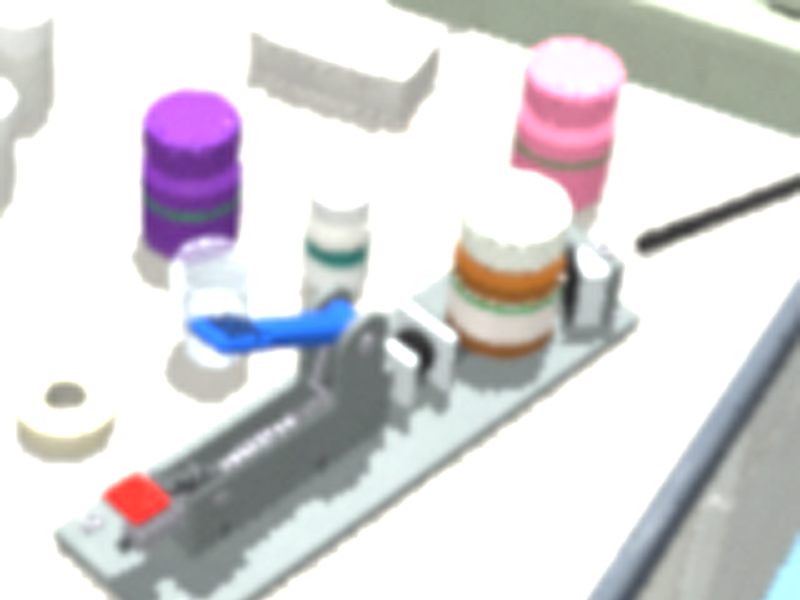

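Run:
```python
from h import *
c=np.load('top.npz'); s=np.load('side.npz')
g=lambda u,v,z: ray(c,(235+(u+.5)/5-.5,170+(v+.5)/5-.5),z)
gs=lambda u,v,z: ray(s,(290+(u+.5)/5-.5,155+(v+.5)/5-.5),z)
P=[g(*p,.012)[:2] for p in [(113,146),(62,335),(735,513),(783,323)]]
rl,rr,fr,fl=P; print(np.round(P,4))
print([round(np.linalg.norm(a-b),4) for a,b in [(rl,rr),(fr,fl),(rl,fl),(rr,fr)]])
ax=(fr+fl)/2-(rr+rl)/2; yaw=np.arctan2(ax[1],ax[0]); e=ax/np.linalg.norm(ax); n=np.array([-e[1],e[0]])
mid=np.mean(P,0); O=mid-e*(-.014); print('yaw',yaw,'O',O)
loc=lambda p:np.round([(p[:2]-O)@e,(p[:2]-O)@n],4)
for nm,p in dict(lid=g(646,392,.096),red=g(101,244,.065),tp=g(208,275,.135),padL=g(517,310,.054),padR=g(503,395,.054),bottle=g(627,178,.068),cup=g(440,127,.058),tape=g(260,58,.018),v1=g(730,350,.054),v2=g(697,467,.054)).items(): print(nm,np.round(p,4),loc(p))
for nm,p in dict(lid=gs(518,215,.096),red=gs(138,498,.065),tp=gs(232,327,.135)).items(): print('side',nm,np.round(p,4),loc(p))
np.savez('cl.npz',O=O,e=e,n=n,yaw=yaw)
print(readout.sense()['time'])
```

```text
[[ 0.5956  0.1195]
 [ 0.5041  0.1427]
 [ 0.4202 -0.182 ]
 [ 0.5113 -0.2059]]
[np.float64(0.0945), np.float64(0.0942), np.float64(0.3362), np.float64(0.3354)]
yaw -1.8240629351544413 O [ 0.50426683 -0.04496579]
lid [ 0.4812 -0.1312  0.096 ] [ 0.0892 -0.0007]
red [0.5468 0.117  0.065 ] [-0.1675  0.0006]
tp [0.5321 0.0609 0.135 ] [-0.1094  0.0004]
padL [ 0.5172 -0.0753  0.054 ] [0.0262 0.0201]
padR [ 0.4779 -0.0689  0.054 ] [ 0.0298 -0.0196]
bottle [ 0.5782 -0.1254  0.068 ] [0.0594 0.0917]
cup [ 0.6022 -0.0391  0.058 ] [-0.0302  0.0933]
tape [0.6384 0.0481 0.018 ] [-0.1237  0.1065]
v1 [ 0.4991 -0.1744  0.054 ] [0.1266 0.0274]
v2 [ 0.4451 -0.1588  0.054 ] [ 0.125  -0.0288]
side lid [ 0.4768 -0.1233  0.096 ] [ 0.0827 -0.007 ]
side red [0.5451 0.1194 0.065 ] [-0.1694 -0.0017]
side tp [0.5323 0.0617 0.135 ] [-0.1103  0.0004]
0.1
```

```bash
cat >> h.py <<'E'
cl=np.load('cl.npz'); O,e,n=cl['O'],cl['e'],cl['n']
def W(x,y,z): return np.r_[O+e*x+n*y,z]
def rel(target):
    s=readout.sense(); M=R.from_euler('xyz',s['orientation']).as_matrix()
    print('t',round(s['time'],2),'tcp',np.round(s['tcp_pos'],4),'rpy',np.round(s['orientation'],3),'F',np.round(s['force'],1))
    d=M.T@(np.array(target)-s['tcp_pos']); print('shift',np.round(d,4),'e in tool',np.round(M.T@np.r_[e,0],4)); return d
E
python3 -c "
from h import *
t=W(-.108,0,.160);print(t);rel(t)"
```

```text
[0.53132814 0.05958891 0.16      ]
t 0.1 tcp [ 0.1761 -0.5993  0.2307] rpy [-3.14   0.     0.286] F [ 0.4  0.3 -0.4]
shift [ 0.5266 -0.5319  0.0713] e in tool [-0.5134  0.8582 -0.0009]
```

>>> {"api": "play_rows", "payload": {
  "xyz": [
    [0.02,-0.02,0],
    [0.026,-0.026,0],
    [0.026,-0.026,0],
    [0.026,-0.026,0],
    [0.026,-0.026,0],
    [0.026,-0.026,0],
    [0.026,-0.026,0],
    [0.026,-0.026,0],
    [0.026,-0.026,0],
    [0.026,-0.026,0]
  ],
  "rotation": [
    [0,0,0],
    [0,0,0],
    [0,0,0],
    [0,0,0],
    [0,0,0],
    [0,0,0],
    [0,0,0],
    [0,0,0],
    [0,0,0],
    [0,0,0]
  ],
  "jaw": [0,0,0,0,0,0,0,0,0,0],
  "force": 50
}}

```text
time: 0.93
tcp_pos: [0.3486, -0.2826, 0.2312]
orientation: [-3.142, 0.0, 0.286]
force: [2.2, -1.7, 1.4]
grip_width: -0.0003
```

>>> {"api": "play_rows", "payload": {
  "xyz": [
    [0.026,-0.026,0],
    [0.026,-0.026,0],
    [0.026,-0.026,0],
    [0.026,-0.026,0],
    [0.026,-0.026,0],
    [0.026,-0.026,0],
    [0.026,-0.026,0],
    [0.026,-0.026,0],
    [0.026,-0.026,0],
    [0.02,-0.02,0]
  ],
  "rotation": [
    [0,0,0],
    [0,0,0],
    [0,0,0],
    [0,0,0],
    [0,0,0],
    [0,0,0],
    [0,0,0],
    [0,0,0],
    [0,0,0],
    [0,0,0]
  ],
  "jaw": [0,0,0,0,0,0,0,0,0,0]
}}

```text
time: 1.77
tcp_pos: [0.5211, 0.0338, 0.2312]
orientation: [-3.141, -0.0, 0.287]
force: [0.3, -0.4, 0.3]
grip_width: 0.0
```

```bash
python3 -c "
from h import *
rel(W(-.108,0,.160));print(readout.sense()['grip_width'],readout.sense()['joint_pos'])"
```

```text
t 1.77 tcp [0.5211 0.0338 0.2312] rpy [-3.141 -0.     0.287] F [ 0.3 -0.4  0.3]
shift [ 0.0171 -0.0218  0.0712] e in tool [-5.145e-01  8.575e-01 -6.000e-04]
4.485394510158719e-06 [ 0.31328628  0.27018307 -0.51257172  1.85434732  0.15029795  1.0551965
 -1.54182811]
```

>>> {"api": "play_rows", "payload": {
  "xyz": [
    [0.0043,-0.0055,0.02],
    [0.0043,-0.0055,0.02],
    [0.0043,-0.0055,0.02],
    [0.0042,-0.0053,0.02],
    [0,0,0.008],
    [0,0,0.008],
    [0.001,-0.0017,0.005],
    [0.001,-0.0017,0.005],
    [0.001,-0.0017,0.005],
    [0.001,-0.0017,0.005]
  ],
  "rotation": [
    [0,0,0],
    [0,0,0],
    [0,0,0],
    [0,0,0],
    [0,0,0],
    [0,0,0],
    [0,0,0],
    [0,0,0],
    [0,0,0],
    [0,0,0]
  ],
  "jaw": [0,0,0,0,0,0,0,0,0,0]
}}

```text
time: 2.6
tcp_pos: [0.5328, 0.0642, 0.1156]
orientation: [3.141, -0.001, 0.285]
force: [-3.8, -2.3, 5.4]
grip_width: -0.0002
```

>>> {"api": "play_rows", "payload": {
  "xyz": [
    [0.001,-0.0017,0.005],
    [0.001,-0.0012,0.005],
    [0.0005,-0.001,0.005],
    [0.0004,-0.0006,0.005],
    [0,0,0.004],
    [0,0,0.003],
    [0,0,0.003],
    [0,0,0.001],
    [0,0,0.001],
    [0,0,0]
  ],
  "rotation": [
    [0,0,0],
    [0,0,0],
    [0,0,0],
    [0,0,0],
    [0,0,0],
    [0,0,0],
    [0,0,0],
    [0,0,0],
    [0,0,0],
    [0,0,0]
  ],
  "jaw": [0,0,0,0,0,0,0,0,0,0]
}}

```text
time: 3.43
tcp_pos: [0.5343, 0.0697, 0.0833]
orientation: [-3.141, -0.001, 0.286]
force: [0.5, -0.6, 4.7]
grip_width: -0.0001
```

Run:
```python
from h import *
rel(W(-.122,0,.0795))
s=cap('side'); t=cap('top')
f=lambda i,x,y,w,h,k: cv2.convertScaleAbs(cv2.resize(i[y:y+h,x:x+w],None,fx=k,fy=k,interpolation=cv2.INTER_CUBIC),alpha=1.4)
A=f(s['pixels'],295,175,130,100,6); save(A,'s1.png')
```

```text
t 3.43 tcp [0.5343 0.0697 0.0833] rpy [-3.141e+00 -1.000e-03  2.860e-01] F [ 0.5 -0.6  4.7]
shift [ 0.0015 -0.0032  0.0038] e in tool [-5.134e-01  8.582e-01 -4.000e-04]
```

View pics/s1.png

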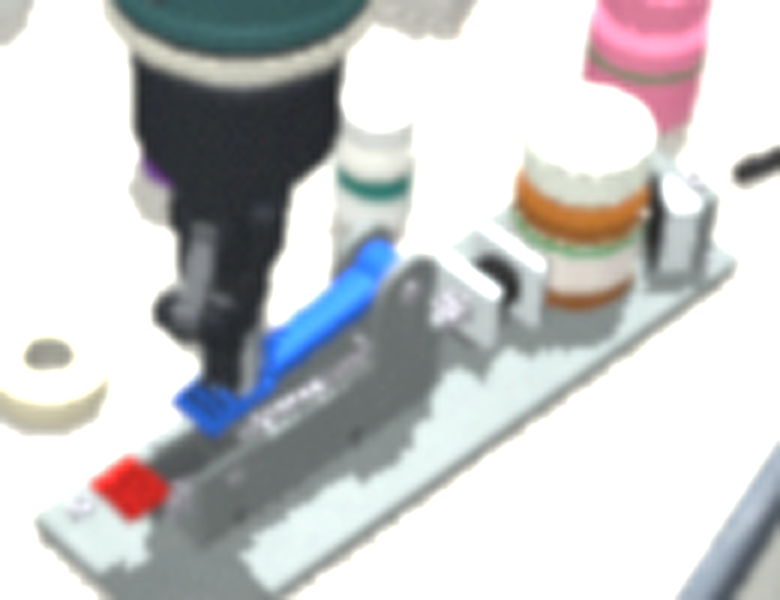

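The fingertips are on the blue pad and the trigger is nearly down. The pad has advanced and the force is 4.7 N. I'll ease down to the stop.

>>> {"api": "play_rows", "payload": {
  "xyz": [
    [0.0005,-0.0008,0.0005],
    [0.0005,-0.0008,0.0005],
    [0.0005,-0.0008,0.0005],
    [0,0,0.0005],
    [0,0,0],
    [0,0,0],
    [0,0,0],
    [0,0,0],
    [0,0,0],
    [0,0,0]
  ],
  "rotation": [
    [0,0,0],
    [0,0,0],
    [0,0,0],
    [0,0,0],
    [0,0,0],
    [0,0,0],
    [0,0,0],
    [0,0,0],
    [0,0,0],
    [0,0,0]
  ],
  "jaw": [0,0,0,0,0,0,0,0,0,0]
}}

```text
time: 4.37
tcp_pos: [0.5348, 0.0723, 0.0813]
orientation: [-3.141, 0.0, 0.286]
force: [-1.0, -1.8, 4.3]
grip_width: 0.0
```

>>> {"api": "play_rows", "payload": {
  "xyz": [
    [0,0,0.0005],
    [0,0,0.0005],
    [0,0,0.0005],
    [0,0,0.0005],
    [0,0,0],
    [0,0,0],
    [0,0,0],
    [0,0,0],
    [0,0,0],
    [0,0,0]
  ],
  "rotation": [
    [0,0,0],
    [0,0,0],
    [0,0,0],
    [0,0,0],
    [0,0,0],
    [0,0,0],
    [0,0,0],
    [0,0,0],
    [0,0,0],
    [0,0,0]
  ],
  "jaw": [0,0,0,0,0,0,0,0,0,0]
}}

```text
time: 5.2
tcp_pos: [0.5349, 0.0722, 0.0797]
orientation: [3.141, -0.0, 0.286]
force: [-4.5, -2.6, 14.8]
grip_width: 0.0001
```

>>> {"api": "play_rows", "payload": {
  "xyz": [
    [0,0,-0.02],
    [-0.002,0.0035,-0.02],
    [-0.003,0.0045,-0.02],
    [-0.002,0.0035,-0.01],
    [0,0,0],
    [0,0,0],
    [0,0,0.01],
    [0.001,-0.0015,0.008],
    [0.001,-0.002,0.008],
    [0.001,-0.002,0.005]
  ],
  "rotation": [
    [0,0,0],
    [0,0,0],
    [0,0,0],
    [0,0,0],
    [0,0,0],
    [0,0,0],
    [0,0,0],
    [0,0,0],
    [0,0,0],
    [0,0,0]
  ],
  "jaw": [0,0,0,0,0,0,0,0,0,0]
}}

```text
time: 6.03
tcp_pos: [0.5325, 0.0659, 0.1165]
orientation: [-3.141, 0.001, 0.286]
force: [0.9, -3.8, 6.4]
grip_width: 0.0001
```

>>> {"api": "play_rows", "payload": {
  "xyz": [
    [0.001,-0.0015,0.003],
    [0.001,-0.0015,0.003],
    [0.0005,-0.001,0.003],
    [0.0005,-0.001,0.002],
    [0,0,0.002],
    [0,0,0.001],
    [0,0,0],
    [0,0,0],
    [0,0,0],
    [0,0,0]
  ],
  "rotation": [
    [0,0,0],
    [0,0,0],
    [0,0,0],
    [0,0,0],
    [0,0,0],
    [0,0,0],
    [0,0,0],
    [0,0,0],
    [0,0,0],
    [0,0,0]
  ],
  "jaw": [0,0,0,0,0,0,0,0,0,0]
}}

```text
time: 6.87
tcp_pos: [0.5341, 0.0711, 0.1044]
orientation: [-3.141, -0.0, 0.286]
force: [-1.8, -1.7, 4.5]
grip_width: -0.0002
```

>>> {"api": "play_rows", "payload": {
  "xyz": [
    [0,0,0.002],
    [0,0,0.002],
    [0,0,0.002],
    [0,0,0.002],
    [0,0,0.001],
    [0,0,0.001],
    [0,0,0],
    [0,0,0],
    [0,0,0],
    [0,0,0]
  ],
  "rotation": [
    [0,0,0],
    [0,0,0],
    [0,0,0],
    [0,0,0],
    [0,0,0],
    [0,0,0],
    [0,0,0],
    [0,0,0],
    [0,0,0],
    [0,0,0]
  ],
  "jaw": [0,0,0,0,0,0,0,0,0,0]
}}

```text
time: 7.7
tcp_pos: [0.5344, 0.0716, 0.0945]
orientation: [-3.141, -0.001, 0.286]
force: [-0.3, 4.8, 5.4]
grip_width: 0.0
```

>>> {"api": "play_rows", "payload": {
  "xyz": [
    [0,0,0.002],
    [0,0,0.002],
    [0,0,0.001],
    [0,0,0.001],
    [0,0,0.001],
    [0,0,0.001],
    [0,0,0],
    [0,0,0],
    [0,0,0],
    [0,0,0]
  ],
  "rotation": [
    [0,0,0],
    [0,0,0],
    [0,0,0],
    [0,0,0],
    [0,0,0],
    [0,0,0],
    [0,0,0],
    [0,0,0],
    [0,0,0],
    [0,0,0]
  ],
  "jaw": [0,0,0,0,0,0,0,0,0,0]
}}

```text
time: 8.53
tcp_pos: [0.5344, 0.0714, 0.0865]
orientation: [-3.141, -0.001, 0.286]
force: [1.5, 4.0, 5.1]
grip_width: 0.0
```

Run:
```python
from h import *
s=cap('side')
f=lambda i,x,y,w,h,k: cv2.convertScaleAbs(cv2.resize(i[y:y+h,x:x+w],None,fx=k,fy=k,interpolation=cv2.INTER_CUBIC),alpha=1.0)
save(f(s['pixels'],345,175,80,65,8),'s2.png')
```

```text
(no output)
```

View pics/s2.png

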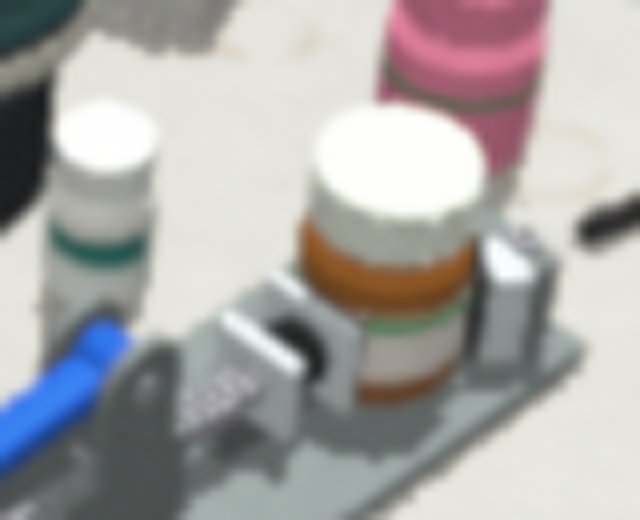

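The pad is close to or touching the jar, and there is no squeeze yet. I'll finish this stroke in small steps.

>>> {"api": "play_rows", "payload": {
  "xyz": [
    [0,0,0.001],
    [0,0,0.001],
    [0,0,0.001],
    [0,0,0.001],
    [0,0,0.001],
    [0,0,0.001],
    [0,0,0.0005],
    [0,0,0],
    [0,0,0],
    [0,0,0]
  ],
  "rotation": [
    [0,0,0],
    [0,0,0],
    [0,0,0],
    [0,0,0],
    [0,0,0],
    [0,0,0],
    [0,0,0],
    [0,0,0],
    [0,0,0],
    [0,0,0]
  ],
  "jaw": [0,0,0,0,0,0,0,0,0,0]
}}

```text
time: 9.42
tcp_pos: [0.5344, 0.0712, 0.0801]
orientation: [3.142, -0.001, 0.286]
force: [-0.4, 4.0, 11.1]
grip_width: 0.0
```

>>> {"api": "play_rows", "payload": {
  "xyz": [
    [0,0,0.0004],
    [0,0,0],
    [0,0,-0.02],
    [-0.002,0.0035,-0.02],
    [-0.003,0.0045,-0.02],
    [-0.002,0.0035,-0.01],
    [0,0,0],
    [0,0,0],
    [0,0,0.01],
    [0.001,-0.0015,0.006]
  ],
  "rotation": [
    [0,0,0],
    [0,0,0],
    [0,0,0],
    [0,0,0],
    [0,0,0],
    [0,0,0],
    [0,0,0],
    [0,0,0],
    [0,0,0],
    [0,0,0]
  ],
  "jaw": [0,0,0,0,0,0,0,0,0,0]
}}

```text
time: 10.25
tcp_pos: [0.5307, 0.0595, 0.1315]
orientation: [-3.141, 0.001, 0.286]
force: [0.3, 0.4, 1.7]
grip_width: -0.0001
```

>>> {"api": "play_rows", "payload": {
  "xyz": [
    [0.001,-0.002,0.004],
    [0.001,-0.002,0.004],
    [0.001,-0.0015,0.003],
    [0.001,-0.0015,0.002],
    [0.0005,-0.001,0.002],
    [0.0005,-0.001,0.001],
    [0,0,0],
    [0,0,0],
    [0,0,0],
    [0,0,0]
  ],
  "rotation": [
    [0,0,0],
    [0,0,0],
    [0,0,0],
    [0,0,0],
    [0,0,0],
    [0,0,0],
    [0,0,0],
    [0,0,0],
    [0,0,0],
    [0,0,0]
  ],
  "jaw": [0,0,0,0,0,0,0,0,0,0]
}}

```text
time: 11.08
tcp_pos: [0.5332, 0.0692, 0.1169]
orientation: [3.141, 0.001, 0.285]
force: [-1.1, -4.9, 4.5]
grip_width: 0.0
```

>>> {"api": "play_rows", "payload": {
  "xyz": [
    [0,0,0.002],
    [0.0005,-0.001,0.002],
    [0.0005,-0.001,0.001],
    [0,0,0.001],
    [0,0,0.001],
    [0,0,0.001],
    [0,0,0],
    [0,0,0],
    [0,0,0],
    [0,0,0]
  ],
  "rotation": [
    [0,0,0],
    [0,0,0],
    [0,0,0],
    [0,0,0],
    [0,0,0],
    [0,0,0],
    [0,0,0],
    [0,0,0],
    [0,0,0],
    [0,0,0]
  ],
  "jaw": [0,0,0,0,0,0,0,0,0,0]
}}

```text
time: 11.92
tcp_pos: [0.5339, 0.0718, 0.1093]
orientation: [3.141, 0.0, 0.286]
force: [-2.1, -4.2, 10.0]
grip_width: -0.0002
```

>>> {"api": "play_rows", "payload": {
  "xyz": [
    [0,0,0.001],
    [0,0,0.001],
    [0,0,0.001],
    [0,0,0.001],
    [0,0,0],
    [0,0,0],
    [0,0,0],
    [0,0,0],
    [0,0,0],
    [0,0,0]
  ],
  "rotation": [
    [0,0,0],
    [0,0,0],
    [0,0,0],
    [0,0,0],
    [0,0,0],
    [0,0,0],
    [0,0,0],
    [0,0,0],
    [0,0,0],
    [0,0,0]
  ],
  "jaw": [0,0,0,0,0,0,0,0,0,0]
}}

```text
time: 12.75
tcp_pos: [0.5342, 0.0724, 0.1055]
orientation: [-3.142, -0.0, 0.286]
force: [-2.2, -2.1, 12.0]
grip_width: -0.0001
```

>>> {"api": "play_rows", "payload": {
  "xyz": [
    [0,0,0.001],
    [0,0,0.001],
    [0,0,0.001],
    [0,0,0.001],
    [0,0,0.001],
    [0,0,0.001],
    [0,0,0],
    [0,0,0],
    [0,0,0],
    [0,0,0]
  ],
  "rotation": [
    [0,0,0],
    [0,0,0],
    [0,0,0],
    [0,0,0],
    [0,0,0],
    [0,0,0],
    [0,0,0],
    [0,0,0],
    [0,0,0],
    [0,0,0]
  ],
  "jaw": [0,0,0,0,0,0,0,0,0,0]
}}

```text
time: 13.58
tcp_pos: [0.5344, 0.0732, 0.0998]
orientation: [-3.141, -0.001, 0.287]
force: [-1.8, 2.7, 14.3]
grip_width: 0.0001
```

>>> {"api": "play_rows", "payload": {
  "xyz": [
    [0,0,0.001],
    [0,0,0.001],
    [0,0,0.001],
    [0,0,0.001],
    [0,0,0.001],
    [0,0,0.001],
    [0,0,0],
    [0,0,0],
    [0,0,0],
    [0,0,0]
  ],
  "rotation": [
    [0,0,0],
    [0,0,0],
    [0,0,0],
    [0,0,0],
    [0,0,0],
    [0,0,0],
    [0,0,0],
    [0,0,0],
    [0,0,0],
    [0,0,0]
  ],
  "jaw": [0,0,0,0,0,0,0,0,0,0]
}}

```text
time: 14.42
tcp_pos: [0.5346, 0.0737, 0.094]
orientation: [-3.141, -0.002, 0.287]
force: [-0.6, 5.0, 16.2]
grip_width: -0.0002
```

>>> {"api": "play_rows", "payload": {
  "xyz": [
    [0,0,0.001],
    [0,0,0.001],
    [0,0,0.001],
    [0,0,0.001],
    [0,0,0.0005],
    [0,0,0],
    [0,0,0],
    [0,0,0],
    [0,0,0],
    [0,0,0]
  ],
  "rotation": [
    [0,0,0],
    [0,0,0],
    [0,0,0],
    [0,0,0],
    [0,0,0],
    [0,0,0],
    [0,0,0],
    [0,0,0],
    [0,0,0],
    [0,0,0]
  ],
  "jaw": [0,0,0,0,0,0,0,0,0,0]
}}

```text
time: 15.25
tcp_pos: [0.5348, 0.0739, 0.0897]
orientation: [-3.141, -0.003, 0.287]
force: [-1.4, 5.1, 19.7]
grip_width: 0.0004
```

>>> {"api": "play_rows", "payload": {
  "xyz": [
    [0,0,-0.01],
    [0,0,-0.01],
    [-0.002,0.0035,-0.02],
    [-0.003,0.0045,-0.015],
    [-0.002,0.0035,-0.005],
    [0,0,0],
    [0,0,0],
    [0,0,0.01],
    [0.001,-0.0015,0.006],
    [0.001,-0.002,0.004]
  ],
  "rotation": [
    [0,0,0],
    [0,0,0],
    [0,0,0],
    [0,0,0],
    [0,0,0],
    [0,0,0],
    [0,0,0],
    [0,0,0],
    [0,0,0],
    [0,0,0]
  ],
  "jaw": [0,0,0,0,0,0,0,0,0,0]
}}

```text
time: 16.08
tcp_pos: [0.5309, 0.063, 0.1271]
orientation: [-3.141, 0.002, 0.286]
force: [0.4, -4.3, 8.0]
grip_width: 0.0004
```

>>> {"api": "play_rows", "payload": {
  "xyz": [
    [0.001,-0.002,0.004],
    [0.001,-0.001,0.003],
    [0.001,-0.001,0.002],
    [0,0,0],
    [0,0,0],
    [0,0,0],
    [0,0,0],
    [0,0,0],
    [0,0,0],
    [0,0,0]
  ],
  "rotation": [
    [0,0,0],
    [0,0,0],
    [0,0,0],
    [0,0,0],
    [0,0,0],
    [0,0,0],
    [0,0,0],
    [0,0,0],
    [0,0,0],
    [0,0,0]
  ],
  "jaw": [0,0,0,0,0,0,0,0,0,0]
}}

```text
time: 16.92
tcp_pos: [0.5323, 0.0664, 0.1193]
orientation: [3.14, 0.003, 0.285]
force: [-8.3, -8.8, 15.0]
grip_width: -0.0002
```

>>> {"api": "play_rows", "payload": {
  "xyz": [
    [0,0,-0.01],
    [0,0,-0.02],
    [0,0,-0.03],
    [0,0,-0.03],
    [0,0,-0.01],
    [0,0,0],
    [0,0,0],
    [0,0,0],
    [0,0,0],
    [0,0,0]
  ],
  "rotation": [
    [0,0,0],
    [0,0,0],
    [0,0,0],
    [0,0,0],
    [0,0,0],
    [0,0,0],
    [0,0,0],
    [0,0,0],
    [0,0,0],
    [0,0,0]
  ],
  "jaw": [0,0,0,0,0.08,0.0854,0.0854,0.0854,0.0854,0.0854]
}}

```text
time: 17.75
tcp_pos: [0.5327, 0.0676, 0.2188]
orientation: [-3.141, 0.002, 0.286]
force: [-0.2, 0.2, 0.7]
grip_width: 0.072
```

Run:
```python
from h import *
c=cap('top'); s=cap('side')
f=lambda i,x,y,w,h,k: cv2.resize(i[y:y+h,x:x+w],None,fx=k,fy=k,interpolation=cv2.INTER_CUBIC)
A=np.hstack([cv2.convertScaleAbs(f(c['pixels'],335,215,50,65,8),alpha=1.2),f(s['pixels'],370,180,50,65,8)])
save(A,'lid2.png')
i=c['pixels'].astype(int); m=(i.min(2)>150).astype(np.uint8)
k,_,st,ce=cv2.connectedComponentsWithStats(m)
for j in range(1,k):
    if st[j,4]>300 and 340<ce[j,0]<390 and 230<ce[j,1]<270:
        p=ray(c,ce[j],.096); print(st[j],ce[j],p,(p[:2]-O)@e,(p[:2]-O)@n)
rel(W(.096,0,.17))
```

```text
[357 238  23  28 426] [368.38497653 249.842723  ] [ 0.47721093 -0.14138746  0.096     ] 0.10012506318270692 -0.0020326366975288598
t 17.85 tcp [0.5329 0.0676 0.2192] rpy [-3.141e+00  1.000e-03  2.860e-01] F [-0.2  1.4 -0. ]
shift [-0.1084  0.1823  0.0492] e in tool [-5.134e-01  8.582e-01  1.000e-04]
```

View pics/lid2.png

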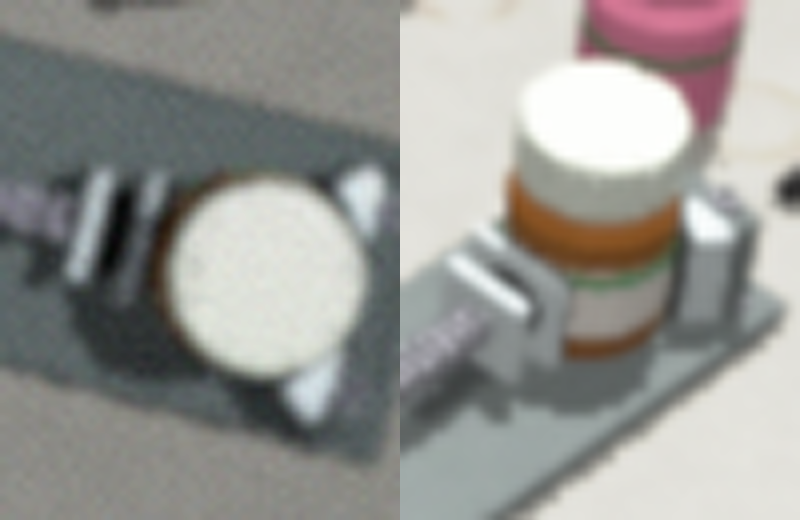

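The jar is seated in the V with the lid centre at about (266,278) in the top crop, clamp-local (0.0985, −0.001). It has moved about 9 mm, and the jaw pad is compressed against it.

```bash
python3 -c "
from h import *
t=W(.0985,-.001,.074);print(t);rel(t)"
```

```text
[ 0.47861781 -0.14007298  0.074     ]
t 17.85 tcp [0.5329 0.0676 0.2192] rpy [-3.141e+00  1.000e-03  2.860e-01] F [-0.2  1.4 -0. ]
shift [-0.1104  0.184   0.1452] e in tool [-5.134e-01  8.582e-01  1.000e-04]
```

>>> {"api": "play_rows", "payload": {
  "xyz": [
    [-0.0158,0.0263,0],
    [-0.0158,0.0263,0],
    [-0.0158,0.0263,0],
    [-0.0158,0.0263,0],
    [-0.0158,0.0263,0],
    [-0.0158,0.0263,0],
    [-0.0158,0.0263,0],
    [0,0,0.025],
    [0,0,0.025],
    [0,0,0.025]
  ],
  "rotation": [
    [0,0,0],
    [0,0,0],
    [0,0,0],
    [0,0,0],
    [0,0,0],
    [0,0,0],
    [0,0,0],
    [0,0,0],
    [0,0,0],
    [0,0,0]
  ],
  "jaw": [0.0854,0.0854,0.0854,0.0854,0.0854,0.0854,0.0854,0.0854,0.0854,0.0854]
}}

```text
time: 18.68
tcp_pos: [0.4787, -0.1409, 0.144]
orientation: [3.141, -0.001, 0.285]
force: [0.7, -0.3, 0.6]
grip_width: 0.0853
```

```bash
python3 -c "
from h import *
rel(W(.0985,-.001,.074))"
```

```text
t 18.68 tcp [ 0.4787 -0.1409  0.144 ] rpy [ 3.141e+00 -1.000e-03  2.850e-01] F [ 0.7 -0.3  0.6]
shift [ 0.0001 -0.0008  0.07  ] e in tool [-5.123e-01  8.588e-01  1.000e-04]
```

>>> {"api": "play_rows", "payload": {
  "xyz": [
    [0,-0.0004,0.025],
    [0,-0.0004,0.025],
    [0,0,0.015],
    [0,0,0.005],
    [0,0,0],
    [0,0,0],
    [0,0,0],
    [0,0,0],
    [0,0,0],
    [0,0,0]
  ],
  "rotation": [
    [0,0,0],
    [0,0,0],
    [0,0,0],
    [0,0,0],
    [0,0,0],
    [0,0,0],
    [0,0,0],
    [0,0,0],
    [0,0,0],
    [0,0,0]
  ],
  "jaw": [0.0854,0.0854,0.0854,0.0854,0.0854,0.05,0.05,0.05,0.05,0.05],
  "force": 40
}}

```text
time: 19.52
tcp_pos: [0.4796, -0.1403, 0.0763]
orientation: [3.14, -0.002, 0.285]
force: [0.5, -4.3, 7.8]
grip_width: 0.0526
```

```bash
python3 -c "
from h import *
rel(W(.0985,-.001,.074));s=readout.sense();print(s['grip_width'],s['joint_pos'],s['moment'])"
```

```text
t 19.52 tcp [ 0.4796 -0.1403  0.0763] rpy [ 3.14e+00 -2.00e-03  2.85e-01] F [ 0.5 -4.3  7.8]
shift [-0.0009 -0.0005  0.0023] e in tool [-5.128e-01  8.585e-01  7.000e-04]
0.052640395016897996 [ 0.5292427   0.43818866 -0.36686787  2.03533191  0.23834928  0.70530193
 -1.27377523] [-0.62954236  0.01260756 -0.03631771]
```

Run:
```python
from h import *
s=cap('side')
save(cv2.resize(s['pixels'][140:240,340:440],None,fx=6,fy=6,interpolation=cv2.INTER_CUBIC),'grip.png')
x=readout.sense();print(x['grip_width'],x['tcp_pos'],x['force'],x['moment'])
```

```text
0.052419304799866874 [ 0.47962022 -0.14036167  0.07627675] [-0.21038594 -2.78433985  6.2017557 ] [-0.61630977  0.05789974 -0.01312577]
```

View pics/grip.png

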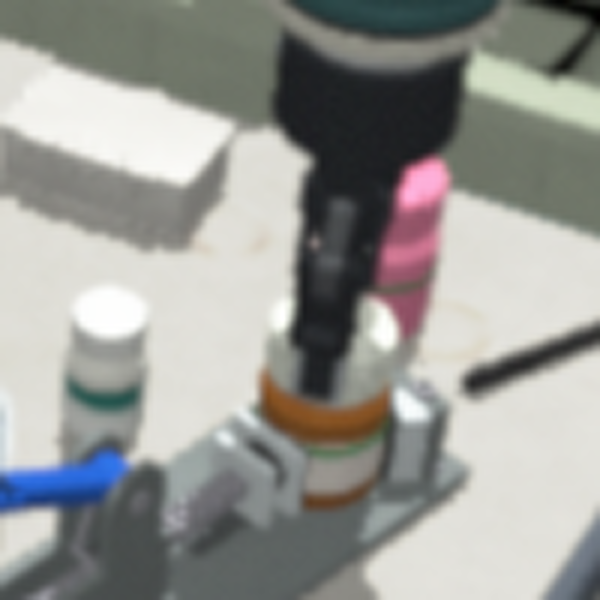

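The fingers hold the lid squarely, with the tips near its lower rim and clear of the V and the pad. Now I'll turn it.

>>> {"api": "play_rows", "payload": {
  "xyz": [
    [0,0,0],
    [0,0,0],
    [0,0,0],
    [0,0,0],
    [0,0,0],
    [0,0,0],
    [0,0,0],
    [0,0,0],
    [0,0,0],
    [0,0,0]
  ],
  "rotation": [
    [0,0,0],
    [0,0,-0.06],
    [0,0,-0.06],
    [0,0,-0.06],
    [0,0,-0.06],
    [0,0,-0.06],
    [0,0,-0.06],
    [0,0,-0.06],
    [0,0,-0.06],
    [0,0,-0.06]
  ],
  "jaw": [0.045,0.045,0.045,0.045,0.045,0.045,0.045,0.045,0.045,0.045],
  "force": 55
}}

```text
time: 20.4
tcp_pos: [0.4795, -0.1401, 0.0763]
orientation: [3.139, -0.0, 0.828]
force: [-1.9, -0.1, 11.6]
grip_width: 0.0527
```

Run:
```python
from h import *
c=cap('side')
save(cv2.resize(c['pixels'][160:230,355:425],None,fx=8,fy=8,interpolation=cv2.INTER_CUBIC),'turn.png')
x=readout.sense();print(x['grip_width'],x['tcp_pos'],x['orientation'],x['force'],x['moment'])
```

```text
0.052187392998985525 [ 0.47943872 -0.14013453  0.07630645] [ 3.13928026e+00 -3.69387430e-04  8.32824137e-01] [-1.1011233  -0.94247213 12.43172089] [-0.15709464  0.58720753 -0.11687227]
```

View pics/turn.png

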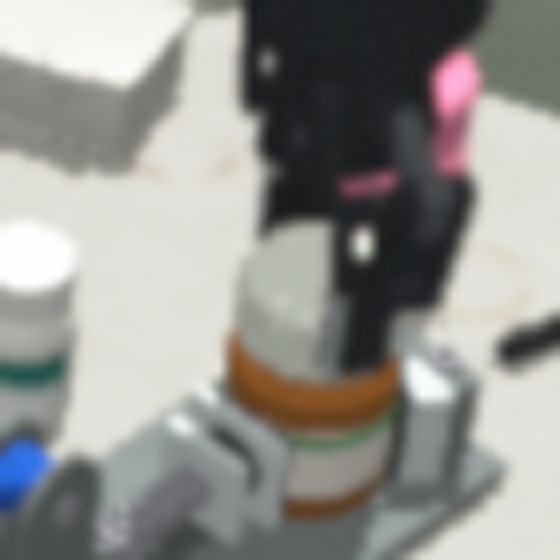

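>>> {"api": "play_rows", "payload": {
  "xyz": [
    [0,0,0],
    [0,0,0],
    [0,0,0],
    [0,0,0],
    [0,0,0],
    [0,0,0],
    [0,0,0],
    [0,0,0],
    [0,0,0],
    [0,0,0]
  ],
  "rotation": [
    [0,0,-0.05],
    [0,0,-0.05],
    [0,0,-0.05],
    [0,0,-0.05],
    [0,0,-0.05],
    [0,0,-0.05],
    [0,0,-0.05],
    [0,0,-0.05],
    [0,0,-0.05],
    [0,0,-0.05]
  ],
  "jaw": [0.045,0.045,0.045,0.045,0.045,0.045,0.045,0.045,0.045,0.045]
}}

```text
time: 21.28
tcp_pos: [0.4793, -0.1402, 0.0763]
orientation: [3.14, 0.001, 1.327]
force: [-3.4, -1.5, 13.6]
grip_width: 0.0516
```

Run:
```python
from h import *
x=readout.sense();print(x['time'],x['grip_width'],x['tcp_pos'],x['orientation'],x['force'],x['moment'],x['joint_pos'])
```

```text
21.2833 0.05164926039093244 [ 0.47926932 -0.14017892  0.07629385] [3.13976030e+00 1.14845065e-03 1.32726677e+00] [-3.42660663 -1.45779711 13.58130321] [-0.20212755  1.03552417 -0.31296288] [ 0.72653193  0.48439705 -0.61022115  2.02931595  0.40631429  0.74545068
 -0.37684475]
```

>>> {"api": "play_rows", "payload": {
  "xyz": [
    [0,0,0],
    [0,0,0],
    [0,0,0],
    [0,0,0],
    [0,0,0],
    [0,0,-0.005],
    [0,0,-0.02],
    [0,0,-0.03],
    [0,0,-0.035],
    [0,0,-0.03]
  ],
  "rotation": [
    [0,0,-0.02],
    [0,0,0],
    [0,0,0],
    [0,0,0],
    [0,0,0],
    [0,0,0],
    [0,0,0],
    [0,0,0],
    [0,0,0],
    [0,0,0]
  ],
  "jaw": [0.045,0.06,0.0854,0.0854,0.0854,0.0854,0.0854,0.0854,0.0854,0.0854]
}}

```text
time: 22.12
tcp_pos: [0.4786, -0.139, 0.197]
orientation: [3.142, -0.0, 1.346]
force: [0.0, -1.3, 0.9]
grip_width: 0.0854
```

Run:
```python
from h import *
rel(W(-.171,0,.20)); print(readout.sense()['joint_pos'],readout.sense()['grip_width'])
```

```text
t 22.12 tcp [ 0.4786 -0.139   0.197 ] rpy [ 3.142 -0.     1.346] F [ 0.  -1.3  0.9]
shift [ 0.2683  0.009  -0.0029] e in tool [-9.996e-01 -2.890e-02 -5.000e-04]
[ 0.83445386  0.30229458 -0.71689141  1.93997827  0.23660715  0.98370807
 -0.21663934] 0.08540391457928251
```

>>> {"api": "play_rows", "payload": {
  "xyz": [
    [0.01,0,-0.01],
    [0.032,0.001,-0.01],
    [0.032,0.001,0],
    [0.032,0.001,0],
    [0.032,0.001,0],
    [0.032,0.001,0],
    [0.032,0.001,0],
    [0.032,0.001,0],
    [0.032,0.001,0],
    [0.002,0.001,0]
  ],
  "rotation": [
    [0,0,0],
    [0,0,0],
    [0,0,0],
    [0,0,0],
    [0,0,0],
    [0,0,0],
    [0,0,0],
    [0,0,0],
    [0,0,0],
    [0,0,0]
  ],
  "jaw": [0.04,0,0,0,0,0,0,0,0,0]
}}

```text
time: 22.95
tcp_pos: [0.547, 0.1262, 0.2152]
orientation: [-3.141, -0.003, 1.352]
force: [-1.2, 0.7, 0.0]
grip_width: 0.0001
```

>>> {"api": "play_rows", "payload": {
  "xyz": [
    [0,0,0],
    [0,0,0],
    [0,0,0],
    [0,0,0],
    [0,0,0],
    [0,0,0],
    [0,0,0],
    [0,0,0],
    [0,0,0],
    [0,0,0]
  ],
  "rotation": [
    [0,-0.06,0],
    [0,-0.06,0],
    [0,-0.06,0],
    [0,-0.06,0],
    [0,-0.06,0],
    [0,-0.06,0],
    [0,-0.04,0],
    [0,0,0],
    [0,0,0],
    [0,0,0]
  ],
  "jaw": [0,0,0,0,0,0,0,0,0,0]
}}

```text
time: 23.78
tcp_pos: [0.5472, 0.1195, 0.2149]
orientation: [3.142, 0.399, 1.345]
force: [-0.5, -0.5, 0.1]
grip_width: 0.0002
```

Run:
```python
from h import *
d=rel(W(-.171,0,.072)); s=readout.sense(); M=R.from_euler('xyz',s['orientation']).as_matrix()
print('toolz',M[:,2],'down in tool',M.T@[0,0,-1],'xy-only',M.T@np.r_[(W(-.171,0,0)-s['tcp_pos'])[:2],0], 'z loc of body dir', -M[:2,2]@e)
t=cap('top');sd=cap('side')
f=lambda i,x,y,w,h,k: cv2.resize(i[y:y+h,x:x+w],None,fx=k,fy=k,interpolation=cv2.INTER_CUBIC)
save(np.hstack([cv2.convertScaleAbs(f(t['pixels'],335,215,50,60,8),alpha=1.2),f(sd['pixels'],300,180,130,100,5)[:480,:]][0:2]) if False else f(sd['pixels'],300,170,130,100,6),'rel.png')
save(f(t['pixels'],335,215,50,60,8),'topjar.png')
```

```text
t 23.78 tcp [0.5472 0.1195 0.2149] rpy [3.142 0.399 1.345] F [-0.5 -0.5  0.1]
shift [ 0.0564 -0.0003  0.1313] e in tool [-0.9212 -0.0279  0.388 ]
toolz [-0.08675096 -0.37835674 -0.92158584] down in tool [ 3.88174636e-01 -4.74163273e-07  9.21585835e-01] xy-only [ 0.0009068  -0.00032212 -0.00038195] z loc of body dir -0.38802379596375103
```

View pics/rel.png

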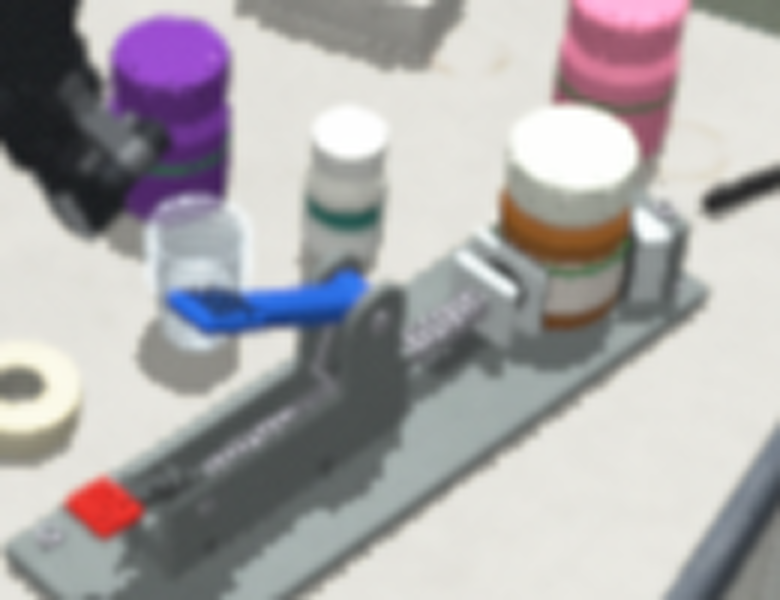

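The jar is still clamped, the trigger is raised and the bystanders haven't moved. The red tab is clear at (105,507). Next I'll lower onto the release.

>>> {"api": "play_rows", "payload": {
  "xyz": [
    [0.0068,0,0.0161],
    [0.0068,0,0.0161],
    [0.0068,0,0.0161],
    [0.0068,0,0.0161],
    [0.0068,0,0.0161],
    [0.0068,0,0.0161],
    [0.0068,0,0.0161],
    [0.0039,0,0.0092],
    [0.0019,0,0.0046],
    [0.0012,0,0.0028]
  ],
  "rotation": [
    [0,0,0],
    [0,0,0],
    [0,0,0],
    [0,0,0],
    [0,0,0],
    [0,0,0],
    [0,0,0],
    [0,0,0],
    [0,0,0],
    [0,0,0]
  ],
  "jaw": [0,0,0,0,0,0,0,0,0,0]
}}

```text
time: 24.72
tcp_pos: [0.5471, 0.1196, 0.074]
orientation: [-3.141, 0.4, 1.346]
force: [1.0, -0.3, 0.4]
grip_width: -0.0003
```

>>> {"api": "play_rows", "payload": {
  "xyz": [
    [0.0008,0,0.0018],
    [0.0008,0,0.0018],
    [0.0008,0,0.0018],
    [0,0,0],
    [0,0,0],
    [0,0,0],
    [0,0,0],
    [0,0,0],
    [0,0,0],
    [0,0,0]
  ],
  "rotation": [
    [0,0,0],
    [0,0,0],
    [0,0,0],
    [0,0,0],
    [0,0,0],
    [0,0,0],
    [0,0,0],
    [0,0,0],
    [0,0,0],
    [0,0,0]
  ],
  "jaw": [0,0,0,0,0,0,0,0,0,0]
}}

```text
time: 25.55
tcp_pos: [0.5472, 0.1198, 0.0686]
orientation: [-3.142, 0.4, 1.346]
force: [0.7, 0.7, 1.1]
grip_width: -0.0006
```

Next, 6 mm more, in slow steps.

>>> {"api": "play_rows", "payload": {
  "xyz": [
    [0.0004,0,0.0009],
    [0.0004,0,0.0009],
    [0.0004,0,0.0009],
    [0.0004,0,0.0009],
    [0.0004,0,0.0009],
    [0.0004,0,0.0009],
    [0.0004,0,0.0009],
    [0,0,0],
    [0,0,0],
    [0,0,0]
  ],
  "rotation": [
    [0,0,0],
    [0,0,0],
    [0,0,0],
    [0,0,0],
    [0,0,0],
    [0,0,0],
    [0,0,0],
    [0,0,0],
    [0,0,0],
    [0,0,0]
  ],
  "jaw": [0,0,0,0,0,0,0,0,0,0]
}}

```text
time: 26.38
tcp_pos: [0.5472, 0.1198, 0.0616]
orientation: [-3.141, 0.4, 1.346]
force: [-0.0, 0.4, 1.6]
grip_width: 0.0002
```

>>> {"api": "play_rows", "payload": {
  "xyz": [
    [0.0004,0,0.0009],
    [0.0004,0,0.0009],
    [0.0004,0,0.0009],
    [0.0004,0,0.0009],
    [0,0,0],
    [0,0,0],
    [0,0,0],
    [0,0,0],
    [0,0,0],
    [0,0,0]
  ],
  "rotation": [
    [0,0,0],
    [0,0,0],
    [0,0,0],
    [0,0,0],
    [0,0,0],
    [0,0,0],
    [0,0,0],
    [0,0,0],
    [0,0,0],
    [0,0,0]
  ],
  "jaw": [0,0,0,0,0,0,0,0,0,0]
}}

```text
time: 27.22
tcp_pos: [0.5473, 0.1201, 0.0578]
orientation: [-3.142, 0.4, 1.346]
force: [0.6, 2.8, 1.8]
grip_width: 0.0001
```

>>> {"api": "play_rows", "payload": {
  "xyz": [
    [0.0004,0,0.0009],
    [0.0004,0,0.0009],
    [0.0004,0,0.0009],
    [0,0,0],
    [0,0,0],
    [0,0,0],
    [0,0,0],
    [0,0,0],
    [0,0,0],
    [0,0,0]
  ],
  "rotation": [
    [0,0,0],
    [0,0,0],
    [0,0,0],
    [0,0,0],
    [0,0,0],
    [0,0,0],
    [0,0,0],
    [0,0,0],
    [0,0,0],
    [0,0,0]
  ],
  "jaw": [0,0,0,0,0,0,0,0,0,0]
}}

```text
time: 28.05
tcp_pos: [0.5473, 0.1201, 0.0549]
orientation: [-3.142, 0.4, 1.346]
force: [1.1, 2.0, 2.9]
grip_width: -0.0002
```

Run:
```python
from h import *
rel(W(-.171,0,.072))
sd=cap('side')
save(cv2.resize(sd['pixels'][170:270,300:430],None,fx=6,fy=6,interpolation=cv2.INTER_CUBIC),'rel2.png')
```

```text
t 28.05 tcp [0.5473 0.1201 0.0549] rpy [-3.142  0.4    1.346] F [1.1 2.  2.9]
shift [-0.0062 -0.0003 -0.016 ] e in tool [-0.9207 -0.0283  0.3892]
```

View pics/rel2.png

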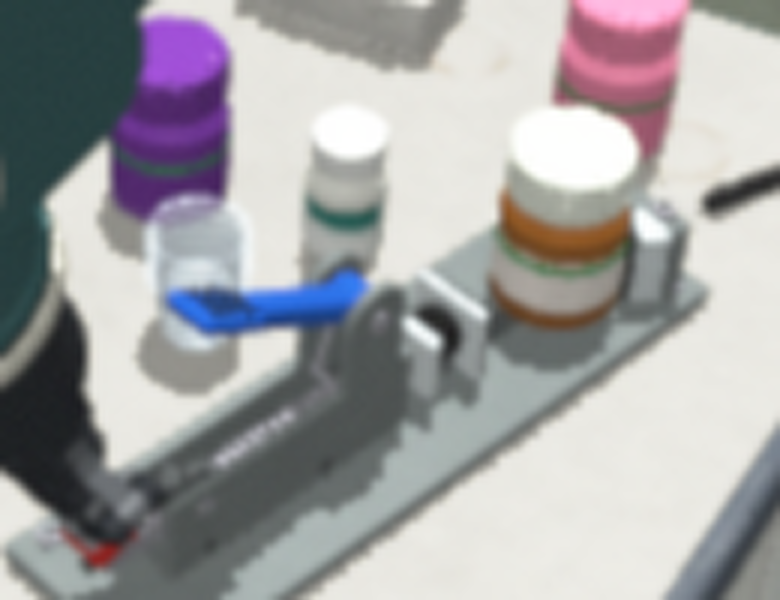

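The jaw has sprung back against the housing, and the jar is standing free with its lid on. I'll retreat straight up.

>>> {"api": "play_rows", "payload": {
  "xyz": [
    [0,0,0],
    [0,0,0],
    [-0.002,0,-0.0046],
    [-0.004,0,-0.0092],
    [-0.0068,0,-0.0161],
    [-0.0068,0,-0.0161],
    [-0.0068,0,-0.0161],
    [-0.0068,0,-0.0161],
    [-0.0068,0,-0.0161],
    [-0.0068,0,-0.0161]
  ],
  "rotation": [
    [0,0,0],
    [0,0,0],
    [0,0,0],
    [0,0,0],
    [0,0,0],
    [0,0,0],
    [0,0,0],
    [0,0,0],
    [0,0,0],
    [0,0,0]
  ],
  "jaw": [0,0,0,0,0,0,0,0,0,0]
}}

```text
time: 28.93
tcp_pos: [0.5473, 0.12, 0.1772]
orientation: [3.141, 0.399, 1.345]
force: [0.2, 1.8, -0.6]
grip_width: 0.0003
```

```bash
cp top.npz top1.npz
python3 - <<'E'
from h import *
rel(W(-.171,0,.072))
sd=cap('side'); c=cap('top'); 
f=lambda i,x,y,w,h,k: cv2.resize(i[y:y+h,x:x+w],None,fx=k,fy=k,interpolation=cv2.INTER_CUBIC)
A=cv2.convertScaleAbs(f(c['pixels'],305,190,90,85,5),alpha=1.4)[:425,:400]
B=f(sd['pixels'],345,175,80,85,5)
save(np.hstack([A,B]),'end.png')
for x in (.033,.039,.045): print(x, (proj(c,[W(x,.02,.054),W(x,-.02,.054)])-[305,190]+.5)*5, (proj(sd,[W(x,.02,.054),W(x,-.02,.054)])-[345,175]+.5)*5+[400,0])
E
```

```text
t 28.93 tcp [0.5473 0.12   0.1772] rpy [3.141 0.399 1.345] F [ 0.2  1.8 -0.6]
shift [ 0.0414 -0.0004  0.0967] e in tool [-0.9209 -0.0283  0.3888]
0.033 [[181.65844747 214.53982658]
 [159.98909283 298.19540959]] [[531.23143319 193.18237267]
 [588.66556768 233.41572296]]
0.039 [[194.1324305  217.83438047]
 [172.49816764 301.50674192]] [[539.22235645 187.94678366]
 [596.66159907 227.95813298]]
0.045 [[206.60856356 221.12958808]
 [185.00939412 304.81877656]] [[547.16932057 182.73972925]
 [604.61260573 222.53089534]]
```

View pics/end.png

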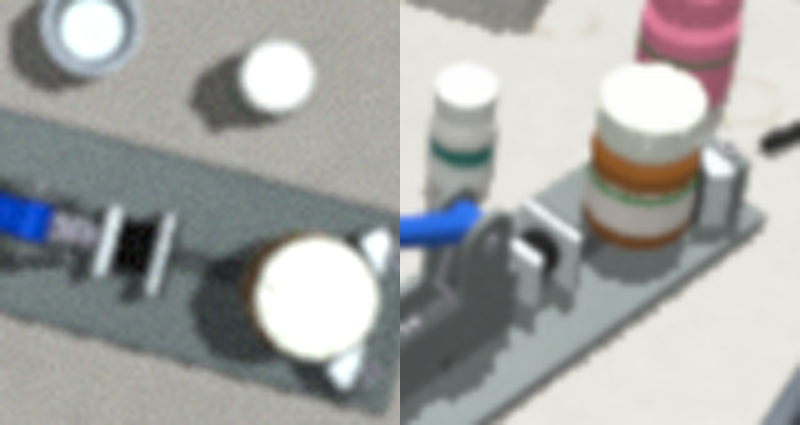

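The pad's front edge, at (176,213)–(158,295) in the top crop, matches the projected fully-back position of 33 mm. The jar is upright with its lid on and the bystanders haven't moved. I'm handing the job in.

```bash
python3 -c "
from h import *
print(manip.finish_job())"
```

```text
the job is handed in; nothing more can be done
None
```

The job is done and handed in at about 29 s of the 58 s allowed, in the order asked; no verdict was reported.

- **Clamping:** I pumped the trigger twice fully and once partly, then let it spring up. The last press ended at 19.7 N, slightly over the 17–19 N target. That puts the peak squeeze at about 32 N, under the 35 N limit for a firm grip. A light test press afterwards met 15 N early in the stroke, so the jaw was holding roughly 22 N or more.
- **Lid:** I gripped the lid and turned the gripper about 60° anticlockwise (61° at most). Torque while turning was about 0.31 N m, close to the lid's stated 0.35 N m. I took that to mean the lid turned rather than slipped, but I didn't measure the lid's angle on the jar.
- **Release:** I pressed the red release about 10 mm. The force stayed at 3 N or less at every reading, below the stated 5–14 N for a clamped jar, but the pictures show the jaw sprang back.
- **Last check:** After the arm had moved clear, the top and side pictures showed the jaw pad within about 2 mm of its fully-back position. The jar was upright and free with its lid on. The tablet bottle and cup stack had not visibly moved. The tape roll was outside those last crops; it looked unmoved in the picture before the release press.

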